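# Put a mixed handful back into bottle rack, vial block and tray

### The arm

A 6-joint arm with a two-finger parallel gripper is mounted at the origin on a cart in front of the work surface, level with it; the furniture and walls round the work are solid. World frame = base frame: x ahead of the robot, y to its left, z up, the work surface at z = 0. Lengths are in m, angles in rad, forces in N, time in s.
With the tool pointing down it reaches from about 0.25 to 0.725 m from the base axis. Payload 9.7 kg.
Tool frame: the origin (TCP) lies midway between the tips of the shut fingers; the grasp point (between the pads) lies 19 mm behind it; z points along the fingers, y is the line along which they close (so a half turn about z gives the same grasp; the last joint's range is limited). The gripper opens to 85 mm and grips with 20 to 120 N. Pads are 22 mm wide; open, the fingers measure 114 mm over their backs; the gripper's body (76 mm by 85 mm) begins 54 mm behind the grasp point. The pads swing forward as they close: fully open they stand 13 mm farther back than shut.
Start: joints at [0, 0.087, 0.176, 1.66, 0, 1.571], TCP at [0.55, -0, 0.211] pointing down, gripper open.
Joint ranges: [-3.13, 3.13], [-0.85, 1.81], [-1.15, 1.24], [-2.2, 2.28], [-1.44, 1.52], [-3.14, 3.14]. Speed limits (rad/s): [2.22, 2.22, 2.57, 3.14, 3.14, 3.14].

### API

Orientations are given as a unit quaternion [w, x, y, z].
In Python, from rig import status, camera, job gives the robot as it stands.
- The arm moves only by the tool arm_command, never from a script. Its argument "series" is one flat list of numbers, 7 for each row, row after row: the shift along the tool's x, y, z normalised to -1 to 1, where 1 is 0.075 m, then the turn, a rotation vector about the tool's x, y, z normalised to -1 to 1, where 1 is 2 pi rad, then the closure, from 0 (fully open) to 1 (shut). A call has 1 to 12 rows; each row shifts and turns the commanded pose from where the row before left it, along the tool's axes as they then stand; what a row does not reach is not made up. A row lasts 1/10 s, in which the tool goes at most 50 mm and 8.59 degrees, less where a joint would pass 70% of its speed; a pose out of reach is approached as far as the arm can. A call with a number of a shift or a turn outside -1 to 1 is refused whole. A call with a gripper value outside its range is refused whole. The fingers move at their own pace and stop on an object; "newtons" is the grip in N (left out, the last holds). Time passes only in rows, so rows that do not move let the fingers close. It gives the time, the measured TCP pose, the force, the opening and the grip force at its end, in the units of the state.
- status.read_state(): the state, without advancing time (a new reading comes with each control period).
- camera(name): name is "scene" or "side" or "wrist"; returns a dict with "color" (400x640x3 uint8, red, green, blue), "camera_matrix" (3x3 intrinsics, pixels), "R" (3x3) and "t" (3): a world point X has camera coordinates R X + t. Camera axes: x right, y down, z forward; pixel columns grow to the right and rows downward; lengths in m; the calibration is good to about 2 mm. A picture is of the moment at which its call begins. There is no depth.
- job.job_done(): hands the job in; it is judged then, once.
The state is a dict: "time_s": time; "joint_pos": joint angles; "joint_vel": joint speeds; "tau": joint torques, N m; "position": TCP position; "tool_rot": TCP orientation; "contact_force": force on the tool from outside, world axes, zero at the start; "moment": the same for the moment, N m; "gripper_width": opening from 0.0 (shut) to 1.0 (fully open); "grasp_force": force on a finger pad.
Only numpy, scipy, OpenCV 4.12 (cv2) and the standard library are available. Lean on these libraries where they do the work, as an engineer would, in place of code of your own. Each camera call takes 0.05 s, during which the arm holds its last target. There are 200 camera calls.

### The job

Clear up after the microscopy session: stand the black-capped brown bottle and the red-topped dropper bottle in the white bottle rack, each in the hole it fits, stand the yellow-capped vial and the open amber vial in the two empty wells of the blue vial block, and lay the tweezers flat and lengthwise in the steel instrument tray. Everything must be right down in its place, the bottles and vials upright, and the clear vial must still be standing in the middle well of the block.

Things in the scene. Friction and masses are not known exactly. Their poses are not given: they have to be found in the camera images.
- amber_bottle: Brown glass bottle with a black screw cap and a blue label, loose, standing upright, about 160 g. Round body 53 mm in diameter up to about 60 mm, then a shoulder; 102 mm tall in all, cap 28 mm in diameter. Origin at the centre of its underside, z up the bottle.
- oil_dropper: Small brown dropper bottle with a red rubber teat, loose, standing upright, about 55 g. Round body 34 mm in diameter up to about 45 mm, collar and teat narrower above it; 94 mm tall in all. Origin at the centre of its underside, z up the bottle.
- vial_yellow: Small clear vial with a yellow screw cap, loose, standing upright, about 12 g, 23 mm tall. The cap is the upper 11 mm and 23 mm in diameter (grip it there, between 12 and 23 mm up); the body below is 19 mm wide. Origin at the centre of its underside, z up.
- vial_amber: Small open amber (orange-brown) glass vial, no cap, loose, standing upright, about 18 g, 25 mm in diameter and 34 mm tall. Origin at the centre of its underside, z up.
- tweezers: Straight steel tweezers, loose, lying on the table, about 22 g: 130 mm long along their own y axis, 14 mm wide along x, 8 mm thick. They reach from y = -66 mm to y = +60 mm; origin on their underside near the middle of their length.
- vial_clear: Small empty clear glass vial, 25 mm in diameter and 30 mm tall, loose, already standing in the middle well of the vial block; it stays there. Origin at the centre of its underside.
- bottle_rack: White two-tier bottle rack, fixed to the table, 88 mm (its x) by 160 mm (its y), 32 mm high. Bottles stand on the lower plate, whose top is 8 mm above the table; the upper plate (26 to 32 mm high) has two round holes: 64 mm in diameter at y = -36 mm and 44 mm in diameter at y = +46 mm, both at x = 0. Origin at the centre of its underside on the table.
- vial_block: Blue plastic vial block, fixed to the table, 50 mm (its x) by 144 mm (its y), 20 mm high, a foot flange 3 mm wider all round. Three round wells 32 mm in diameter and 11 mm deep (floor 9 mm above the table) at x = 0 and y = -46, 0 and +46 mm; the middle one already holds the clear vial, the two outer ones are empty and equal. Origin at the centre of its underside on the table.
- instrument_tray: Shallow open stainless-steel instrument tray with a rolled rim, fixed to the table, 168 mm long along its own y axis, 84 mm wide along x, 16 mm high, floor and walls 3 mm thick (inside 162 by 78 mm). Origin at the centre of its underside on the table. A microscope 0.38 m tall stands on the table about 0.1 m to the right of this tray (towards -y): pass round it.
Mind the look-alikes: they are no part of the job. There is more than one size of the vial_yellow; the one meant has the size given above.

How it is judged:
At the end, for the whole second after the job is handed in: Bottles in their holes (12 mm, on the lower plate); yellow and amber vials in the outer wells, clear vial in the middle one (8 mm, on the floor), upright within 0.25 rad; tweezers flat on the tray floor, within 30 mm across and 25 mm along of its centre, lengthwise within 0.35 rad; at rest (x of amber_bottle in the frame of bottle_rack between -0.012 and 0.012 m and y of amber_bottle in the frame of bottle_rack between -0.048 and -0.024 m and z of amber_bottle in the frame of bottle_rack between 0.003 and 0.014 m and angle between each of amber_bottle, oil_dropper, vial_clear's own z axis and vertical below 0.25 rad and x of oil_dropper in the frame of bottle_rack between -0.012 and 0.012 m and y of oil_dropper in the frame of bottle_rack between 0.034 and 0.058 m and z of oil_dropper in the frame of bottle_rack between 0.003 and 0.014 m and (((x of vial_yellow in the frame of vial_block between -0.008 and 0.008 m and y of vial_yellow in the frame of vial_block between -0.054 and -0.038 m and z of vial_yellow in the frame of vial_block between 0.004 and 0.014 m and angle between vial_yellow's own z axis and vertical below 0.25 rad) and (x of vial_amber in the frame of vial_block between -0.008 and 0.008 m and y of vial_amber in the frame of vial_block between 0.038 and 0.054 m and z of vial_amber in the frame of vial_block between 0.004 and 0.014 m and angle between vial_amber's own z axis and vertical below 0.25 rad)) or ((x of vial_yellow in the frame of vial_block between -0.008 and 0.008 m and y of vial_yellow in the frame of vial_block between 0.038 and 0.054 m and z of vial_yellow in the frame of vial_block between 0.004 and 0.014 m and angle between vial_yellow's own z axis and vertical below 0.25 rad) and (x of vial_amber in the frame of vial_block between -0.008 and 0.008 m and y of vial_amber in the frame of vial_block between -0.054 and -0.038 m and z of vial_amber in the frame of vial_block between 0.004 and 0.014 m and angle between vial_amber's own z axis and vertical below 0.25 rad))) and x of vial_clear in the frame of vial_block between -0.008 and 0.008 m and y of vial_clear in the frame of vial_block between -0.008 and 0.008 m and z of vial_clear in the frame of vial_block between 0.004 and 0.014 m and x of tweezers in the frame of instrument_tray between -0.03 and 0.03 m and y of tweezers in the frame of instrument_tray between -0.025 and 0.025 m and z of tweezers in the frame of instrument_tray between 0.0005 and 0.014 m and angle between tweezers's own y axis and vertical between 1.5 and 1.64 rad and angle between the y axis of tweezers and the y axis of instrument_tray, either way round below 0.35 rad and linear speed of each of amber_bottle, oil_dropper, vial_yellow, vial_amber, tweezers below 0.02 m/s); the robot touches nothing.
It also fails if it takes over 120 s, if anything falls off the work surface, if the arm or the gripper's body presses on something with over 40 N, if the wrist force passes 120 N, or if a joint passes its speed limit or range.

## Working session

There is one attempt and no reset: what is moved stays moved. The work goes in short steps, Python scripts to look and compute and a tool call to move; the robot and the scene stay as the last step left them, time stands still between calls to the robot, and variables do not carry over. Pictures are saved under pics/ and viewed, at most 14 in all, crops included, and the job is handed in when it is done.

Besides the shell and the picture viewer there is one more tool, called as name(argument=value, ...) on one line, values as JSON. arm_command: Moves the arm, as the interface text tells. Scaled input: -1 to 1 covers 0.075 m each way for a shift and 2 pi rad each way for a turn. Its arguments: {"type":"object","properties":{"series":{"type":"array"},"newtons":{"type":"number"}},"required":["series"]}

```bash
mkdir -p pics; ls; python3 - <<'E'
from rig import status,camera
import cv2,numpy as np
s=status.read_state();print(s)
for n in("scene","side","wrist"):
    c=camera(n);cv2.imwrite(f"pics/{n}0.png",c["color"][:,:,::-1]);np.savez(f"pics/{n}0.npz",**c)
    print(n,c["camera_matrix"].tolist(),(-c["R"].T@c["t"]).tolist(),c["R"][2])
E
```

```text
pics
{'time_s': 0.0, 'joint_pos': array([-1.57259447e-06,  8.74532939e-02,  1.75108143e-01,  1.65980695e+00,
        5.54732293e-06,  1.57080783e+00]), 'joint_vel': array([ 5.08236362e-04,  6.11670434e-04, -2.41497932e-04,  1.24280829e-03,
        1.27321214e-03,  4.67213680e-05]), 'tau': array([ 7.68234549e-04, -5.20392072e+01,  4.64802504e+01,  1.63646933e-02,
        2.23589603e-05, -6.77332673e-05]), 'position': array([5.49730953e-01, 8.27984370e-07, 2.10473486e-01]), 'tool_rot': array([-4.81295674e-04,  7.07111243e-01,  7.07101995e-01, -4.77377884e-04]), 'contact_force': array([ 0.71649096, -0.11232622,  0.08107207]), 'moment': array([-0.06058173,  0.00267599,  0.01258194]), 'grasp_force': 0.0, 'gripper_width': 0.9978903609131962}
scene [[387.1049662480819, 0.0, 316.20823291833034], [0.0, 387.1049662480819, 196.206768667811], [0.0, 0.0, 1.0]] [0.10057102605530183, 0.5567148551441372, 0.6222953232061215] [ 0.49188553 -0.54046995 -0.68259861]
side [[470.81091478605987, 0.0, 311.8319017162578], [0.0, 470.81091478605987, 198.99780607728815], [0.0, 0.0, 1.0]] [0.14401801238845802, 0.73499971100045, 0.6234793641786972] [ 0.39370121 -0.68123896 -0.61718137]
wrist [[303.7996400482591, 0.0, 322.47801002192193], [0.0, 303.7996400482591, 197.40174337089908], [0.0, 0.0, 1.0]] [0.5497152538449274, 0.08256455332368287, 0.3736595004429158] [-0.00111314 -0.31655253 -0.94857433]
```

View pics/scene0.png

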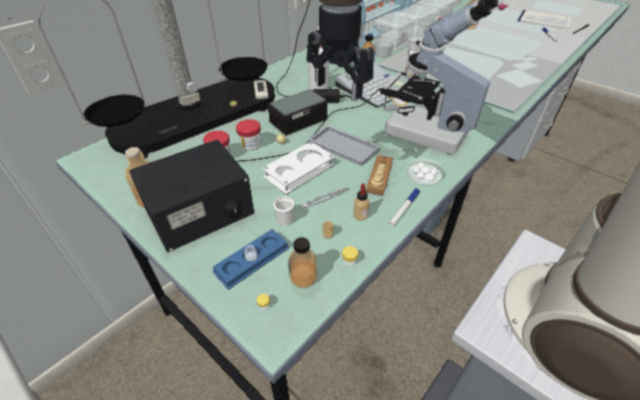

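View pics/side0.png

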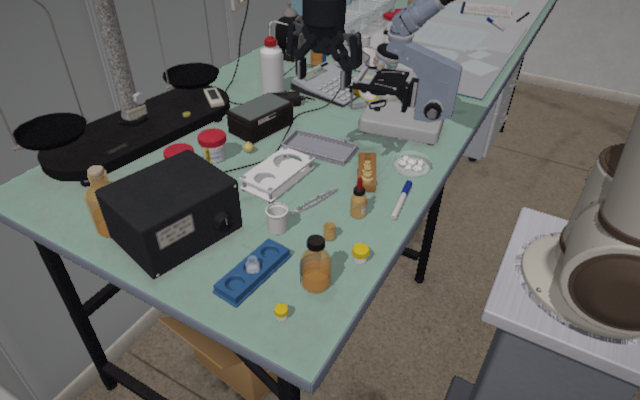

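View pics/wrist0.png

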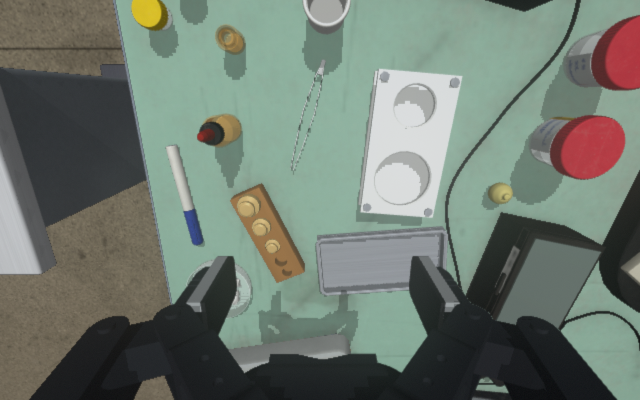

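The scene picture shows two yellow caps at (350,256) and (263,300), the black-capped bottle at (303,265), a cork-stoppered brown bottle at (137,170), the red dropper at (361,203) and the amber vial at (328,230). The side view agrees. The wrist picture shows the rack at (410,145), tray at (380,262), tweezers at (308,117), dropper at (220,130), amber vial at (230,38) and a yellow cap at (150,12). Next I look from further left.

arm_command(series=[0.5,0,0,0,0,0,0,0.5,0,0,0,0,0,0,0.5,0,0,0,0,0,0,0.5,0,0,0,0,0,0,0.5,0,0,0,0,0,0,0.5,0,0,0,0,0,0,0,0,0,0,0,0,0,0,0,0,0,0,0,0])

```text
time_s: 0.95
position: [0.5497, 0.2257, 0.2106]
tool_rot: [-0.0, 0.706, 0.708, -0.001]
contact_force: [0.5, -0.1, 0.1]
gripper_width: 1.002
grasp_force: 0.0
```

```bash
cat > h.py <<'E'
import cv2,numpy as np
from rig import status,camera,job
def snap(n,tag):
    c=camera(n);cv2.imwrite(f"pics/{n}{tag}.png",c["color"][:,:,::-1]);np.savez(f"pics/{n}{tag}.npz",**c);return c
def load(f): return dict(np.load(f"pics/{f}.npz"))
def ray(c,p):
    o=-c["R"].T@c["t"]; d=c["R"].T@np.linalg.solve(c["camera_matrix"],[p[0],p[1],1.]); return o,d/np.linalg.norm(d)
def plane(c,p,z):
    o,d=ray(c,p); return o+d*(z-o[2])/d[2]
def tri(*cp):
    A=0;b=0;R=[ray(c,p) for c,p in cp]
    for o,d in R:
        P=np.eye(3)-np.outer(d,d);A=A+P;b=b+P@o
    X=np.linalg.solve(A,b); return X,[float(np.linalg.norm(np.cross(X-o,d))) for o,d in R]
def blobs(c,lo,hi,amin=30):
    h=cv2.cvtColor(c["color"],cv2.COLOR_RGB2HSV);m=cv2.inRange(h,np.array(lo),np.array(hi))
    m=cv2.morphologyEx(m,cv2.MORPH_OPEN,np.ones((3,3)))
    C,_=cv2.findContours(m,cv2.RETR_EXTERNAL,cv2.CHAIN_APPROX_NONE)
    return [x for x in C if cv2.contourArea(x)>amin]
E
python3 -c "
from h import *
snap('wrist','1');s=status.read_state();print(s['position'],s['time_s'])"
```

```text
[0.54986654 0.2248568  0.21084221] 1.0
```

View pics/wrist1.png

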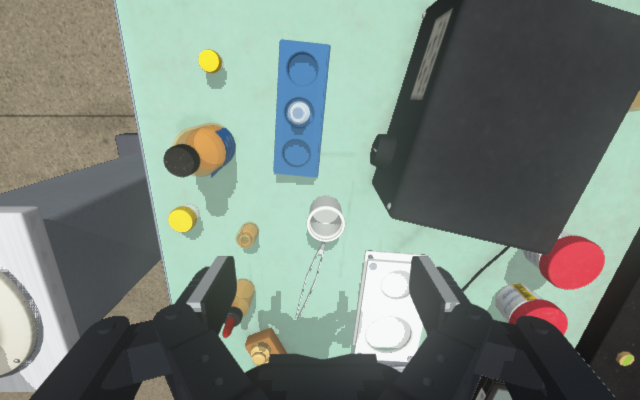

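Wrist view 1 shows yellow caps at (209,61) and (182,219), black cap (182,160), amber vial (248,236), block corners around (302,108), and a white beaker at (325,220) which the tweezers' tip lies beside.

```bash
python3 - <<'E'
from h import *
np.set_printoptions(precision=4,suppress=True)
w0,w1,sc,sd=[load(f) for f in("wrist0","wrist1","scene0","side0")]
def show(t,lo,hi,a=30):
    for n,c in(("w0",w0),("w1",w1),("sc",sc),("sd",sd)):
        for x in blobs(c,lo,hi,a):
            (u,v),(a1,a2),th=cv2.minAreaRect(x);M=cv2.moments(x)
            print(t,n,"c",round(M['m10']/M['m00'],1),round(M['m01']/M['m00'],1),"rect",round(u,1),round(v,1),round(a1,1),round(a2,1),round(th,1),"A",cv2.contourArea(x),"box",cv2.boundingRect(x))
show("yel",(24,150,120),(34,255,255))
show("blu",(100,120,60),(115,255,255),1500)
show("orange",(8,90,90),(20,255,255),100)
show("red",(0,150,80),(6,255,255),15)
for n,c in(("w0",w0),("w1",w1)):
    for x in blobs(c,(0,0,215),(180,25,255),1500):
        print("white",n,cv2.minAreaRect(x),cv2.contourArea(x),cv2.approxPolyDP(x,8,True)[:,0].tolist())
    g=cv2.cvtColor(c["color"],cv2.COLOR_RGB2HSV)
    print(n,"tray/rack hsv",[g[p[1],p[0]].tolist() for p in((380,262),(450,100),(370,205),(308,100),(410,110),(30,30),(250,250))])
E
```

```text
yel w0 c 146.8 11.9 rect 146.5 13.0 26.0 29.0 90.0 A 649.0 box (132, 0, 30, 27)
yel w1 c 181.5 218.8 rect 181.5 219.0 24.0 25.0 90.0 A 465.5 box (169, 207, 26, 25)
yel w1 c 209.5 60.7 rect 209.5 60.5 21.0 21.0 90.0 A 360.0 box (199, 50, 22, 22)
yel sd c 281.0 309.9 rect 281.0 310.0 12.0 12.0 90.0 A 125.5 box (275, 304, 13, 13)
yel sd c 360.4 250.9 rect 360.5 251.0 14.0 15.0 90.0 A 182.5 box (353, 244, 16, 15)
blu w1 c 299.9 106.4 rect 298.6 107.8 49.6 132.9 5.4 A 6004.0 box (274, 40, 56, 136)
blu sd c 251.0 273.2 rect 252.0 271.6 30.6 84.0 48.8 A 1927.5 box (214, 240, 76, 66)
orange w0 c 271.3 237.3 rect 267.9 234.1 98.9 35.7 62.3 A 2722.5 box (231, 185, 73, 97)
orange w0 c 225.8 124.4 rect 225.0 126.5 21.0 16.0 90.0 A 190.0 box (217, 116, 17, 22)
orange w0 c 234.4 42.6 rect 233.5 42.0 16.0 15.0 90.0 A 168.0 box (226, 34, 16, 17)
orange w1 c 265.4 341.2 rect 264.5 341.0 24.0 39.0 90.0 A 485.5 box (245, 329, 40, 25)
orange w1 c 207.0 146.2 rect 205.1 148.2 43.3 37.5 73.3 A 1155.0 box (184, 125, 42, 45)
orange sc c 303.1 270.9 rect 303.0 271.0 30.0 24.0 90.0 A 620.5 box (291, 256, 25, 
[... 1337 characters left out ...]
70]]
white w1 ((14.019271850585938, 322.9746398925781), (86.96786499023438, 28.598962783813477), 82.23483276367188) 1623.5 [[0, 281], [13, 367], [29, 327]]
white w1 ((392.44921875, 310.919677734375), (63.41257095336914, 99.61297607421875), 8.29714584350586) 4822.5 [[375, 261], [355, 352], [406, 361], [422, 325], [409, 296], [390, 297], [407, 291], [410, 264]]
white w1 ((30.746267318725586, 298.1175537109375), (178.63522338867188, 48.643531799316406), 79.41267395019531) 3784.5 [[0, 213], [0, 266], [25, 286], [44, 326], [40, 352], [20, 371], [36, 388], [65, 349], [20, 214]]
w1 tray/rack hsv [[90, 1, 247], [98, 15, 67], [73, 44, 220], [104, 136, 159], [81, 32, 55], [21, 54, 156], [73, 47, 170]]
```

```bash
python3 - <<'E'
from h import *
np.set_printoptions(precision=4,suppress=True)
w0,w1,sc,sd=[load(f) for f in("wrist0","wrist1","scene0","side0")]
for t,a,b in(("yA",(181.5,219),(360.5,251)),("yB",(209.5,60.5),(281,310.2))):
    X,e=tri((w1,a),(sd,b));Z=(w1["R"]@X+w1["t"])[2];Zs=(sd["R"]@X+sd["t"])[2]
    print(t,X,e,"D px25/21:",{"yA":25.5,"yB":21.7}[t]*Z/303.8,"side",{"yA":15.5,"yB":12.7}[t]*Zs/470.8)
print("dropper red",tri((w0,(203,134)),(w1,(227.3,327.8)),(sd,(359.3,183.3))))
print("avial",tri((w0,(233.8,42)),(sd,(329.3,231))))
def crop(f,x,y,w,h,s):
    im=cv2.imread(f"pics/{f}.png")[y:y+h,x:x+w];cv2.imwrite(f"pics/crop_{f}.png",cv2.resize(im,None,fx=s,fy=s,interpolation=cv2.INTER_CUBIC))
crop("wrist0",190,0,280,300,2);crop("wrist1",150,30,200,220,2.7);crop("side0",200,130,200,190,3)
E
```

```text
yA [0.3737 0.162  0.0248] [0.0010908113863127501, 0.0010908113863127462] D px25/21: 0.031667672438190804 side 0.027992984313521017
yB [0.4272 0.3429 0.0194] [0.0013709943156701584, 0.001370994315670134] D px25/21: 0.02321988631292521 side 0.020270793291587444
dropper red (array([0.436 , 0.0476, 0.0815]), [0.0007932497972571218, 0.0009417854956035379, 0.0011345990054152909])
avial (array([0.4535, 0.1356, 0.0167]), [0.002158585626215793, 0.0021585856262158593])
```

View pics/crop_wrist0.png

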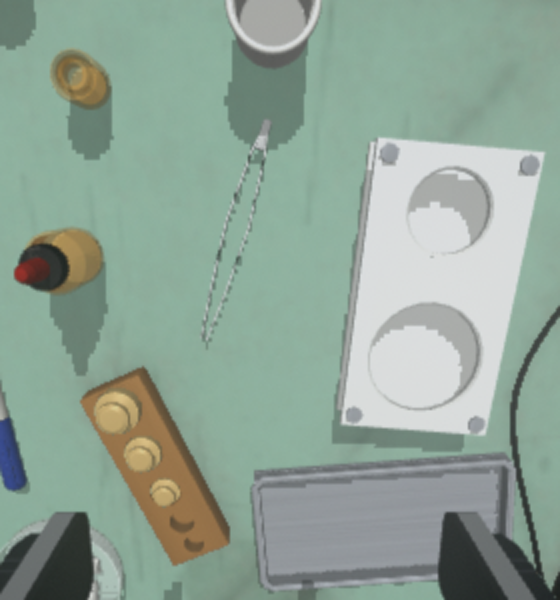

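View pics/crop_wrist1.png

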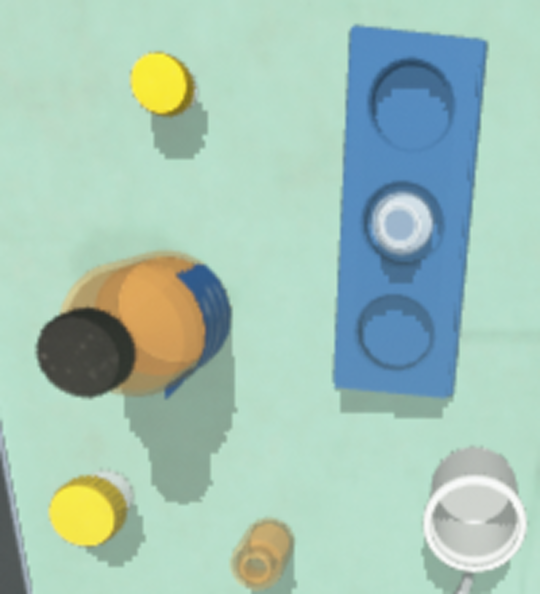

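View pics/crop_side0.png

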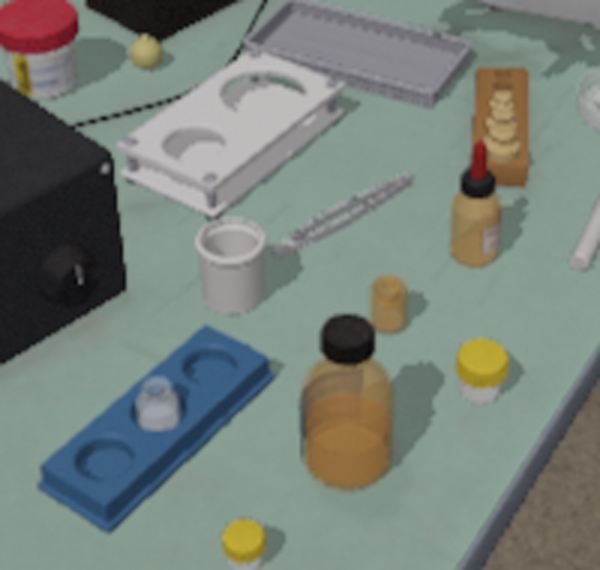

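The target yellow vial is the one at wrist-1 (209,61), with a cap of about 23 mm; the one at (182,219) measures about 30 mm and is the look-alike. The crops show rack, tray, block and well edges clearly. The tweezers run from (322,61) to (293,172) in wrist-0, free of the beaker.

```bash
python3 - <<'E'
from h import *
np.set_printoptions(precision=4,suppress=True)
w0,w1,sc,sd=[load(f) for f in("wrist0","wrist1","scene0","side0")]
a=lambda x,y:(190+x/2,y/2); b=lambda x,y:(150+x/2.7,30+y/2.7); s=lambda x,y:(200+x/3,130+y/3)
print("bottle captop",tri((w1,b(85,352)),(sd,s(348,326))),plane(w1,b(85,352),.102))
print("dropper tip",plane(w0,a(24,273),.09))
print("avial top",tri((w0,a(76,73)),(w1,b(257,566)),(sd,s(389,285))))
print("yB top",plane(w1,(209.5,60.5),.023))
print("wells",[plane(w1,b(*p),.02) for p in((411,105),(402,222),(396,331))])
C=np.array([plane(w1,b(*p),.02)[:2] for p in((350,26),(487,40),(454,397),(334,386))]);print("block",C.mean(0),C,np.linalg.norm(C-np.roll(C,-1,0),axis=1))
print("block tri corners", tri((w1,b(487,40)),(sd,s(110,515))),"well far",tri((w1,b(396,331)),(sd,s(213,367))))
C=np.array([plane(w0,a(*p),.032)[:2] for p in((375,138),(545,152),(485,435),(342,425))]);print("rack",C.mean(0),C,np.linalg.norm(C-np.roll(C,-1,0),axis=1))
print("holes",plane(w0,a(449,211),.032),plane(w0,a(425,356),.032),"tri",tri((w0,a(449,211)),(sd,s(196,147))),tri((w0,a(425,356)),(sd,s(263,91))))
C=np.array([plane(w0,a(*p),.016)[:2] for p in((255,472),(513,455),(517,575),(266,590))]);print("tray",C.mean(0),C,np.linalg.norm(C-np.roll(C,-1,0),axis=1))
print("tray tri",tri((w0,a(255,472)),(sd,s(472,45))),tri((w0,a(513,455)),(sd,s(283,3))))
T=[plane(w0,a(*p),.005)[:2] for p in((265,122),(206,345))];d=T[0]-T[1];print("tw",T,np.mean(T,0),np.linalg.norm(d),np.arctan2(d[1],d[0]))
print("tw tri",tri((w0,a(265,122)),(sd,s(278,248))),tri((w0,a(206,345)),(sd,s(410,178))))
print("beaker rim",plane(w1,b(475,522),.05), plane(w1,b(475,472),0))
E
```

```text
bottle captop (array([0.4192, 0.2499, 0.1023]), [0.0033429194151475025, 0.0033429194151476127]) [0.4215 0.2526 0.102 ]
dropper tip [0.4381 0.0471 0.09  ]
avial top (array([0.4528, 0.1381, 0.0334]), [0.0019278682230165216, 0.0011997974885877736, 0.0030622851847285693])
yB top [0.4295 0.3435 0.023 ]
wells [array([0.5272, 0.3358, 0.02  ]), array([0.5226, 0.2908, 0.02  ]), array([0.519 , 0.2453, 0.02  ])]
block [0.5241 0.2899] [[0.5041 0.364 ]
 [0.5573 0.3592]
 [0.5441 0.2159]
 [0.491  0.2207]] [0.0533 0.1439 0.0533 0.1438]
block tri corners (array([ 0.5403,  0.3514, -0.0204]), [0.022320555092383152, 0.02232055509238315]) well far (array([0.5167, 0.2425, 0.0173]), [0.003006929833855235, 0.003006929833855182])
rack [0.6451 0.026 ] [[ 0.6064  0.1092]
 [ 0.6957  0.1025]
 [ 0.6826 -0.057 ]
 [ 0.5958 -0.0506]] [0.0895 0.16   0.0871 0.1602]
holes [0.6483 0.0729 0.032 ] [ 0.6422 -0.0076  0.032 ] tri (array([0.6464, 0.0718, 0.0303]), [0.002530032828186464, 0.0025300328281865074]) (array([ 0.6395, -0.0077,  0.0353]), [0.0020075321672511173, 0.0020075321672513267])
tray [ 0.631  -0.1285] [[ 0.5429 -0.0895]
 [ 0.7084 -0.0774]
 [ 0.7228 -0.1674]
 [ 0.5501 -0.1798]] [0.166  0.0912 0.1732 0.0906]
tray tri (array([ 0.5252, -0.0806,  0.0663]), [0.023026709052047022, 0.023026709052047154]) (array([ 0.6626, -0.0509,  0.0864]), [0.014970728823566619, 0.014970728823566721])
tw [array([0.5492, 0.1195]), array([ 0.5126, -0.0078])] [0.5309 0.0559] 0.13250229795072072 1.2902905391154433
tw tri (array([0.5476, 0.118 , 0.0104]), [0.001934210937333147, 0.0019342109373331406]) (array([ 0.5117, -0.0091,  0.0013]), [0.0005418583953787056, 0.0005418583953788233])
beaker rim [0.5534 0.1685 0.05  ] [0.5539 0.1732 0.    ]
```

Positions agree with given sizes (hole spacing 81 mm, block 144 mm long, wells 45 mm apart, heights within 3 mm). Bottle first: go above it and refine.

arm_command(series=[0.09,-0.43,0,0,0,0,0,0.09,-0.43,0,0,0,0,0,0.09,-0.43,0,0,0,0,0,0.08,-0.43,0,0,0,0,0,0,0,0,0,0,0,0,0,0,0,0,0,0,0])

```text
time_s: 1.6
position: [0.4211, 0.2506, 0.2118]
tool_rot: [0.0, 0.707, 0.707, 0.001]
contact_force: [0.9, -0.2, -0.5]
gripper_width: 0.998
grasp_force: 0.0
```

```bash
python3 - <<'E'
from h import *
np.set_printoptions(precision=4,suppress=True)
c=snap('wrist','2');s=status.read_state();print(s['position'],s['tool_rot'],s['joint_pos'])
w1=load('wrist1')
for n,c in(('w1',w1),('w2',c)):
    m=cv2.inRange(cv2.cvtColor(c["color"],cv2.COLOR_RGB2HSV),(0,0,0),(180,255,75))
    C,_=cv2.findContours(m,cv2.RETR_EXTERNAL,cv2.CHAIN_APPROX_NONE)
    for x in C:
        if 300<cv2.contourArea(x)<4000:print(n,cv2.contourArea(x),cv2.minEnclosingCircle(x),cv2.boundingRect(x))
    for x in blobs(c,(24,150,120),(34,255,255)):
        e=cv2.fitEllipse(x);print(n,'yel',e,plane(c,e[0],.023))
E
```

```text
[0.4215 0.2506 0.2115] [0.0002 0.7074 0.7068 0.0005] [ 0.5365 -0.0564  0.0314  1.6576 -0.0002  2.1082]
w1 800.5 ((181.9705810546875, 159.08824157714844), 17.473020553588867) (165, 144, 35, 32)
w1 yel ((181.50636291503906, 218.84466552734375), (23.69498062133789, 25.26043701171875), 62.186485290527344) [0.3736 0.1624 0.023 ]
w1 yel ((209.50491333007812, 60.680389404296875), (19.91144371032715, 23.111251831054688), 134.9048309326172) [0.4294 0.3433 0.023 ]
w2 yel ((286.1166076660156, 237.52371215820312), (22.52727508544922, 23.420433044433594), 13.137358665466309) [0.3746 0.1618 0.023 ]
w2 yel ((328.84381103515625, 85.90487670898438), (18.5092716217041, 19.952983856201172), 2.757211446762085) [0.428  0.3437 0.023 ]
```

View pics/wrist2.png

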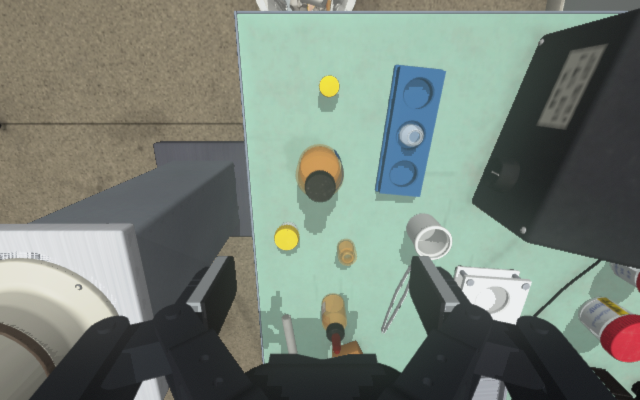

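Wrist view 2: black cap at (320,186), yellow target (329,86), wells at (417,92)/(402,173), amber vial mouth near (347,258).

```bash
python3 - <<'E'
from h import *
np.set_printoptions(precision=4,suppress=True)
c=load('wrist2');w1=load('wrist1')
print(plane(c,(320,186),.102),tri((c,(320,186)),(w1,(181.5,160.4))))
for p in((417,92.5),(410.5,133.5),(402,173.5)):print(plane(c,p,.02))
print(plane(c,(347,258),.034),plane(c,(490,299),.032))
print("yB tri",tri((c,(328.8,85.9)),(w1,(209.5,60.7))))
E
```

```text
[0.4186 0.2534 0.102 ] (array([0.4186, 0.2514, 0.0957]), [0.00013860795481254273, 0.0001386079548124247])
[0.5255 0.3369 0.02  ]
[0.5224 0.2923 0.02  ]
[0.5165 0.245  0.02  ]
[0.4521 0.1385 0.034 ] [0.6455 0.0752 0.032 ]
yB tri (array([0.428 , 0.3438, 0.0188]), [3.272241951534562e-05, 3.27224195153084e-05])
```

arm_command(series=[0.02,-0.025,0.46,0,0,0,0,0,0,0.46,0,0,0,0,0,0,0.46,0,0,0,0,0,0,0.45,0,0,0,0,0,0,0,0,0,0,0,0,0,0,0,0,0,1,0,0,0,0,0,0,1,0,0,0,0,0,0,1,0,0,0,0,0,0,1,0,0,0,0,0,0,1,0,0,0,0,0,0,1], newtons=40)

```text
time_s: 2.75
position: [0.4197, 0.2533, 0.0755]
tool_rot: [0.0, 0.707, 0.707, 0.001]
contact_force: [-1.2, 1.0, 6.0]
gripper_width: 0.296
grasp_force: 39.0
```

arm_command(series=[0,0,-0.31,0,0,0,1,0,0,-0.31,0,0,0,1,0,0,-0.31,0,0,0,1,-0.434,0.37,0,0,0,0,1,-0.434,0.37,0,0,0,0,1,-0.434,0.37,0,0,0,0,1,-0.434,0.37,0,0,0,0,1,-0.434,0.37,0,0,0,0,1,-0.434,0.37,0,0,0,0,1,-0.434,0.37,0,0,0,0,1,-0.434,0.37,0,0,0,0,1,0,0,0,0,0,0,1])

```text
time_s: 3.95
position: [0.6433, -0.0116, 0.1423]
tool_rot: [0.0, 0.708, 0.706, -0.001]
contact_force: [-0.8, 0.6, -1.7]
gripper_width: 0.302
grasp_force: 39.8
```

```bash
python3 - <<'E'
from h import *
c=snap('wrist','3');d=snap('side','3');s=status.read_state();print(s['position'],s['joint_pos'],s['gripper_width'])
cv2.imwrite("pics/m3.png",np.hstack([cv2.resize(c["color"][80:400,160:480],(400,400)),cv2.resize(d["color"][40:240,200:400],(400,400))])[:,:,::-1])
E
```

```text
[ 0.64132535 -0.0084543   0.14314459] [-1.32643510e-02  2.96450994e-01  2.86179605e-01  1.56160476e+00
  1.73577738e-04  1.55906559e+00] 0.30093769406190773
```

View pics/m3.png

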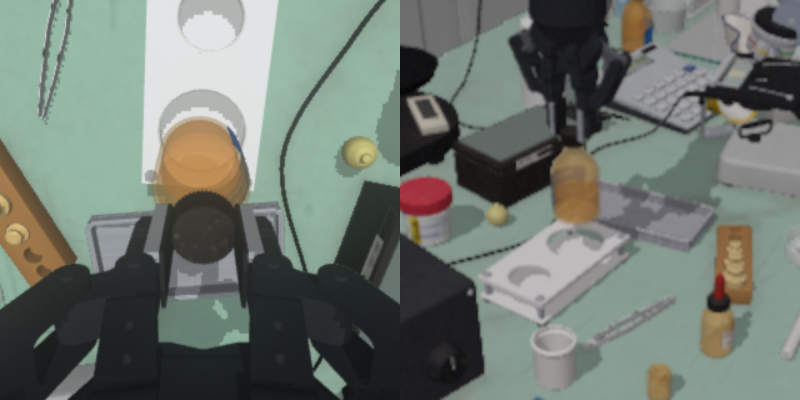

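Bottle hangs upright over the large hole; lower it.

arm_command(series=[0,0,0.18,0,0,0,1,0,0,0.18,0,0,0,1,0,0,0.15,0,0,0,1,0,0,0.15,0,0,0,1,0,0,0.1,0,0,0,1,0,0,0,0,0,0,1,0,0,0,0,0,0,1])

```text
time_s: 4.75
position: [0.6411, -0.0076, 0.0869]
tool_rot: [0.0, 0.707, 0.707, 0.0]
contact_force: [0.1, 0.3, -0.8]
gripper_width: 0.296
grasp_force: 39.9
```

arm_command(series=[0,0,0.04,0,0,0,1,0,0,0,0,0,0,1,0,0,0,0,0,0,0.4,0,0,0,0,0,0,0.3,0,0,0,0,0,0,0.3,0,0,-0.4,0,0,0,0.3,0,0,-0.5,0,0,0,0.3,0,0,-0.5,0,0,0,0.4,0,0,0,0,0,0,0.5])

```text
time_s: 5.65
position: [0.6429, -0.0077, 0.1949]
tool_rot: [0.003, 0.707, 0.707, 0.003]
contact_force: [1.7, 0.3, 0.2]
gripper_width: 0.504
grasp_force: 0.0
```

```bash
python3 - <<'E'
from h import *
np.set_printoptions(precision=4,suppress=True)
c=snap('wrist','4');d=snap('side','4');s=status.read_state();print(s['position'],s['gripper_width'])
cv2.imwrite("pics/m4.png",np.hstack([c["color"][0:400,150:550],cv2.resize(d["color"][40:240,200:400],(400,400))])[:,:,::-1])
E
```

```text
[ 0.6417 -0.0077  0.1896] 0.500995213428925
```

View pics/m4.png

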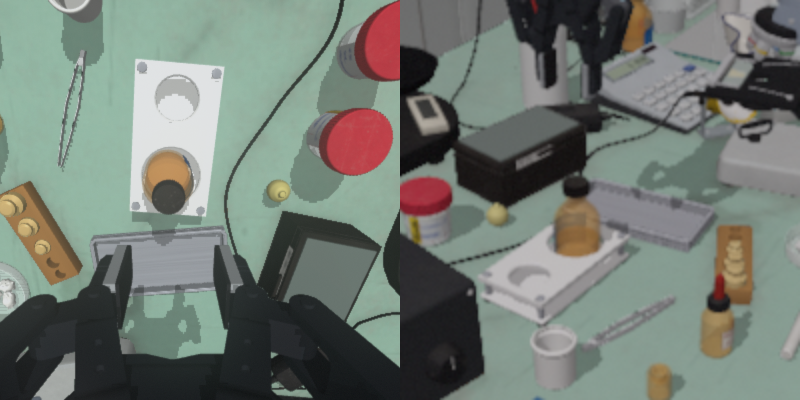

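The bottle stands down in the large hole (247,168 in the left half). Re-measure small hole, tray, tweezers from here.

```bash
python3 - <<'E'
from h import *
np.set_printoptions(precision=4,suppress=True)
c=load('wrist4');w0=load('wrist0')
print("hole",plane(c,(327.3,98),.032),"bottle cap",plane(c,(318.5,197),.11))
q=[(241,237),(372,227),(378,288),(248,295)]
C=np.array([plane(c,p,.016)[:2] for p in q]);print("tray",C.mean(0),np.linalg.norm(C-np.roll(C,-1,0),axis=1))
a=[(317.5,236),(446.5,227.5),(448.5,287.5),(323,295)]
for p,r in zip(q,a):print(tri((c,p),(w0,r)))
T=[plane(c,p,.005)[:2] for p in((232.5,51),(210.5,166))];e=T[0]-T[1];print(T,np.mean(T,0),np.linalg.norm(e),np.arctan2(e[1],e[0]))
E
```

```text
hole [0.6489 0.073  0.032 ] bottle cap [ 0.6399 -0.0075  0.11  ]
tray [ 0.6278 -0.1274] [0.1622 0.0887 0.1724 0.0848]
(array([ 0.5428, -0.091 ,  0.0141]), [0.0005356797482705558, 0.0005356797482705687])
(array([ 0.7025, -0.0716,  0.0293]), [0.00019331282618632162, 0.00019331282618628847])
(array([ 0.7134, -0.1532,  0.035 ]), [0.0007688309415026208, 0.0007688309415026805])
(array([ 0.5501, -0.1648,  0.0336]), [0.0017245738185254417, 0.0017245738185254792])
[array([0.5494, 0.1198]), array([ 0.512 , -0.0036])] [0.5307 0.0581] 0.12889827018995256 1.276388460142463
```

arm_command(series=[0.122,-0.455,0,0,0,0,0.3,0.122,-0.455,0,0,0,0,0.3,0.122,-0.455,0,0,0,0,0.3,0.122,-0.455,0,0,0,0,0.3,0.122,-0.455,0,0,0,0,0.3,0.122,-0.455,0,0,0,0,0.3,0,0,0.4,0,0,0,0.3,0,0,0.4,0,0,0,0.3,0,0,0,0,0,0,0.3])

```text
time_s: 6.65
position: [0.4337, 0.0471, 0.1242]
tool_rot: [-0.002, 0.707, 0.707, -0.003]
contact_force: [0.0, -0.2, 0.3]
gripper_width: 0.7
grasp_force: 0.0
```

```bash
python3 - <<'E'
from h import *
np.set_printoptions(precision=4,suppress=True)
c=snap('wrist','5');d=snap('side','5');s=status.read_state();print(s['position'],s['gripper_width'])
for n,k in(('w',c),('s',d)):
    for x in blobs(k,(0,150,80),(6,255,255),15):print(n,cv2.moments(x)['m10']/cv2.moments(x)['m00'],cv2.boundingRect(x))
cv2.imwrite("pics/m5.png",np.hstack([c["color"][0:400,150:550],cv2.resize(d["color"][120:260,300:440],(400,400))])[:,:,::-1])
E
```

```text
[0.4357 0.0472 0.1283] 0.698337648159734
w 329.0 (326, 219, 7, 5)
s 359.269406392694 (357, 178, 5, 12)
```

View pics/m5.png

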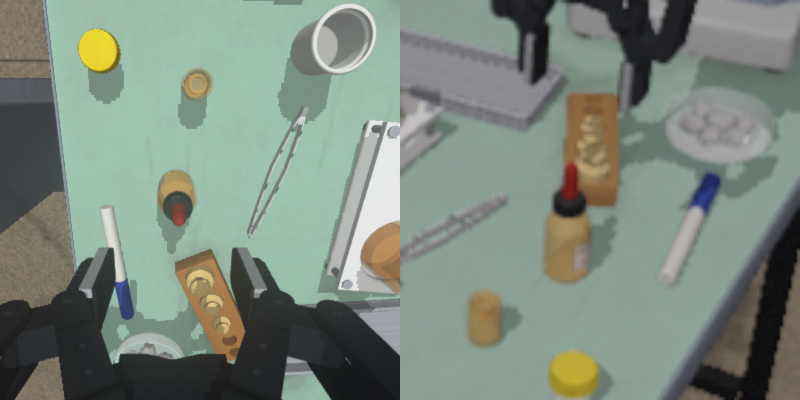

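Dropper is below and centred between the fingers (teat tip at (329,221) in the wrist image); descend with a 3 mm x correction and grip the collar.

arm_command(series=[0,0.04,0.344,0,0,0,0.3,0,0,0.344,0,0,0,0.3,0,0,0.344,0,0,0,0.3,0,0,0,0,0,0,0.3,0,0,0,0,0,0,0.3,0,0,0,0,0,0,0.6,0,0,0,0,0,0,1,0,0,0,0,0,0,1,0,0,0,0,0,0,1,0,0,0,0,0,0,1], newtons=30)

```text
time_s: 7.75
position: [0.4395, 0.0473, 0.0521]
tool_rot: [0.0, 0.707, 0.707, 0.0]
contact_force: [-1.7, -1.4, 6.2]
gripper_width: 0.116
grasp_force: 29.2
```

arm_command(series=[0,0,-0.2,0,0,0,1,0,0,-0.3,0,0,0,1,0,0,-0.3,0,0,0,1,0,0,0,0,0,0,1,0,0,0,0,0,0,1])

```text
time_s: 8.25
position: [0.4398, 0.0473, 0.112]
tool_rot: [0.0, 0.707, 0.707, 0.001]
contact_force: [0.5, 0.3, -1.1]
gripper_width: 0.109
grasp_force: 29.8
```

```bash
python3 - <<'E'
from h import *
c=snap('wrist','6');d=snap('side','6');s=status.read_state();print(s['position'],s['gripper_width'],s['contact_force'])
cv2.imwrite("pics/m6.png",np.hstack([c["color"][0:400,150:550],cv2.resize(d["color"][80:260,260:440],(400,400))])[:,:,::-1])
E
```

```text
[0.43904834 0.04722985 0.11072545] 0.11367229801266865 [-0.27302294  0.52002094 -0.87826077]
```

View pics/m6.png

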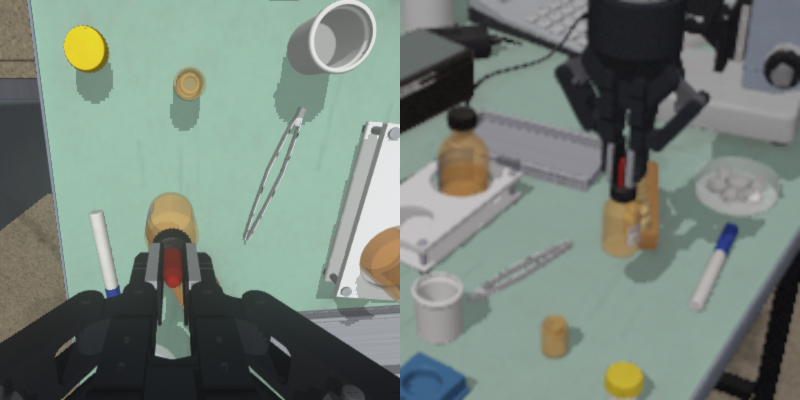

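The dropper hangs upright, held by teat and collar; carry it to the small hole and lower it.

arm_command(series=[0.058,0.464,0,0,0,0,1,0.058,0.464,0,0,0,0,1,0.058,0.464,0,0,0,0,1,0.058,0.464,0,0,0,0,1,0.058,0.464,0,0,0,0,1,0.058,0.464,0,0,0,0,1,0,0,0,0,0,0,1,0,0,0.2,0,0,0,1,0,0,0.2,0,0,0,1,0,0,0.1,0,0,0,1,0,0,0,0,0,0,1,0,0,0,0,0,0,1])

```text
time_s: 9.55
position: [0.6478, 0.0733, 0.0742]
tool_rot: [0.0, 0.707, 0.707, 0.0]
contact_force: [-0.0, -0.5, -0.2]
gripper_width: 0.115
grasp_force: 29.8
```

arm_command(series=[0,0,0.1,0,0,0,1,0,0,0.08,0,0,0,1,0,0,0,0,0,0,1,0,0,0,0,0,0,1])

```text
time_s: 9.95
position: [0.6481, 0.0733, 0.0602]
tool_rot: [0.0, 0.707, 0.707, 0.0]
contact_force: [-0.8, -0.2, -0.8]
gripper_width: 0.116
grasp_force: 30.0
```

arm_command(series=[0,0,0.015,0,0,0,1,0,0,0,0,0,0,1,0,0,0,0,0,0,0.7,0,0,0,0,0,0,0.5,0,0,0,0,0,0,0.5,0,0,-0.2,0,0,0,0.5,0,0,-0.45,0,0,0,0.5,0,0,-0.45,0,0,0,0.5,0,0,-0.45,0,0,0,0.5,0,0,0,0,0,0,0.5])

```text
time_s: 10.95
position: [0.6499, 0.0735, 0.1822]
tool_rot: [0.003, 0.707, 0.707, 0.003]
contact_force: [0.6, -0.2, 0.4]
gripper_width: 0.502
grasp_force: 0.0
```

```bash
python3 - <<'E'
from h import *
np.set_printoptions(precision=4,suppress=True)
c=snap('wrist','7');d=snap('side','7');s=status.read_state();print(s['position'])
def red(k,amax): return [ (cv2.moments(x)['m10']/cv2.moments(x)['m00'],cv2.moments(x)['m01']/cv2.moments(x)['m00'],cv2.boundingRect(x)) for x in blobs(k,(0,150,80),(6,255,255),10) if cv2.contourArea(x)<amax]
a,b=red(c,300),red(d,100);print(a,b)
for p in a:
  for q in b:print(tri((c,p[:2]),(d,q[:2])))
E
```

```text
[0.6487 0.0734 0.1771]
[] [(262.3397435897436, 156.34615384615384, (261, 151, 4, 11))]
```

arm_command(series=[-0.055,-0.392,0,0,0,0,0.6,-0.055,-0.392,0,0,0,0,0.6,-0.055,-0.392,0,0,0,0,0.6,-0.055,-0.392,0,0,0,0,0.6,0,0,0,0,0,0.0229,0.6,0,0,0,0,0,0.0229,0.6,0,0,0.5,0,0,0,0.6,0,0,0.5,0,0,0,0.6,0,0,0.5,0,0,0,0.6,0,0,0,0,0,0,0.6,0,0,0,0,0,0,0.6])

```text
time_s: 12.15
position: [0.5299, 0.0568, 0.063]
tool_rot: [-0.0, 0.801, 0.598, -0.001]
contact_force: [-0.4, -0.4, 1.2]
gripper_width: 0.398
grasp_force: 0.0
```

```bash
python3 - <<'E'
from h import *
from scipy.spatial.transform import Rotation as Ro
np.set_printoptions(precision=4,suppress=True)
d=load('side7');print("teat",plane(d,(262.3,156.3),.0895))
c=snap('wrist','8');s=status.read_state();print(s['position'],s['joint_pos'])
R=Ro.from_quat(np.roll(s['tool_rot'],-1)).as_matrix();print(R)
t=np.array(s['position']);t[2]=.004
for z in(.004,):
    X=c["R"]@np.array([t[0],t[1],z])+c["t"];u=c["camera_matrix"]@X;print("tcp foot px",u[:2]/u[2])
cv2.imwrite("pics/m8.png",cv2.resize(c["color"][0:320,180:480],(600,600) if 0 else (562,600))[:,:,::-1])
E
```

```text
teat [0.6454 0.0743 0.0895]
[0.531  0.0569 0.0644] [ 0.1067  0.0422 -0.1544  1.3732 -0.      1.9653]
[[ 0.2838  0.9589  0.0009]
 [ 0.9589 -0.2838  0.0001]
 [ 0.0003  0.0009 -1.    ]]
tcp foot px [324.5696 207.011 ]
```

View pics/m8.png

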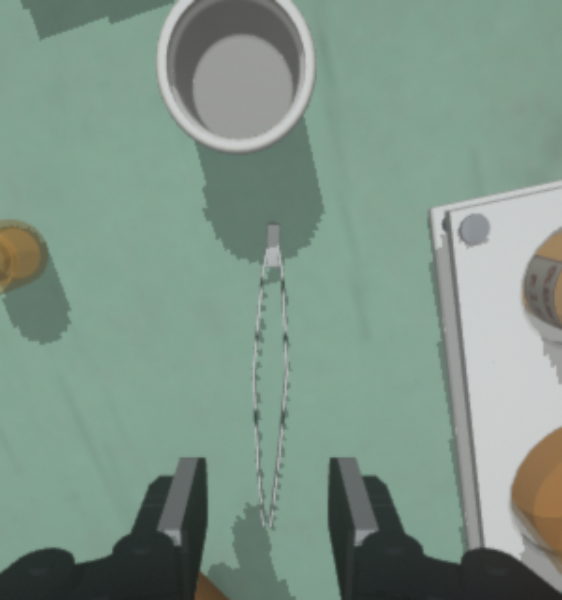

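The tweezers lie straight between the open fingers, centre at crop (270,376), which is ~5 mm up the tool x from the TCP foot (271,388).

arm_command(series=[0.06,0,0.3,0,0,0,0.6,0,0,0.3,0,0,0,0.6,0,0,0.21,0,0,0,0.6,0,0,0,0,0,0,0.6,0,0,0,0,0,0,0.6])

```text
time_s: 12.7
position: [0.5329, 0.0613, 0.0042]
tool_rot: [0.001, 0.801, 0.598, 0.001]
contact_force: [-0.3, 0.3, 0.2]
gripper_width: 0.397
grasp_force: 0.0
```

arm_command(series=[0,0,0.012,0,0,0,0.7,0,0,0,0,0,0,1,0,0,0,0,0,0,1,0,0,0,0,0,0,1,0,0,0,0,0,0,1], newtons=25)

```text
time_s: 13.2
position: [0.5319, 0.0612, 0.0014]
tool_rot: [0.0, 0.801, 0.598, 0.0]
contact_force: [1.1, 1.0, -0.9]
gripper_width: 0.001
grasp_force: 0.0
```

The fingers shut on nothing. I go back to the same look-out pose and compare with the previous image.

arm_command(series=[0,0,0,0,0,0,0.6,0,0,0,0,0,0,0.6,0,0,0,0,0,0,0.6,0,0,-0.3,0,0,0,0.6,0,0,-0.3,0,0,0,0.6,-0.06,0,-0.222,0,0,0,0.6,0,0,0,0,0,0,0.6,0,0,0,0,0,0,0.6])

```text
time_s: 14.0
position: [0.5307, 0.0569, 0.0626]
tool_rot: [0.0, 0.801, 0.598, 0.0]
contact_force: [-0.2, -0.5, -0.2]
gripper_width: 0.402
grasp_force: 0.0
```

```bash
cat >> h.py <<'E'
def tweez(c,x0=280,x1=400,y0=110,y1=300):
    h=cv2.cvtColor(c["color"],cv2.COLOR_RGB2HSV)[y0:y1,x0:x1];m=(h[...,1]<30).astype(np.uint8)*255
    m=cv2.morphologyEx(m,cv2.MORPH_CLOSE,np.ones((9,9)));C,_=cv2.findContours(m,cv2.RETR_EXTERNAL,cv2.CHAIN_APPROX_NONE)
    return [(x.reshape(-1,2)+[x0,y0]) for x in C if cv2.contourArea(x)>150]
E
python3 - <<'E'
from h import *
np.set_printoptions(precision=4,suppress=True)
b=load('wrist8');c=snap('wrist','9');s=status.read_state();print(s['position'])
D=np.abs(b["color"].astype(int)-c["color"].astype(int)).sum(2);ys,xs=np.where(D[:240]>60);print(len(xs),xs.min() if len(xs) else 0,xs.max() if len(xs) else 0,ys.min() if len(xs) else 0)
for k in(b,c):
    for x in tweez(k):
        print(cv2.minAreaRect(x.astype(np.float32)),cv2.boundingRect(x.astype(np.int32)))
E
```

```text
[0.5302 0.0569 0.062 ]
5213 0 639 0
((371.6395568847656, 270.779296875), (55.50825500488281, 18.52153778076172), 84.61068725585938) (360, 244, 23, 56)
((324.0, 199.5), (161.0, 18.0), 90.0) (315, 119, 19, 162)
((371.7330322265625, 270.7704772949219), (55.50825500488281, 18.709381103515625), 84.61068725585938) (360, 244, 23, 56)
((323.0, 199.5), (161.0, 18.0), 90.0) (314, 119, 19, 162)
```

The tweezers did not move, so the fingertips stop short of the nominal TCP. I straddle the tweezers with a narrower opening and feel for the table in small steps.

arm_command(series=[0.06,0,0.3,0,0,0,0.7,0,0,0.3,0,0,0,0.7,0,0,0.2,0,0,0,0.7,0,0,0,0,0,0,0.7,0,0,0.03,0,0,0,0.7,0,0,0.03,0,0,0,0.7,0,0,0,0,0,0,0.7,0,0,0,0,0,0,0.7])

```text
time_s: 14.85
position: [0.5322, 0.0612, -0.001]
tool_rot: [0.0, 0.801, 0.598, 0.0]
contact_force: [0.6, 0.3, -0.2]
gripper_width: 0.301
grasp_force: 0.0
```

arm_command(series=[0,0,0.04,0,0,0,0.7,0,0,0,0,0,0,0.7,0,0,0.03,0,0,0,0.7,0,0,0,0,0,0,0.7])

```text
time_s: 15.25
position: [0.5317, 0.0611, -0.0072]
tool_rot: [-0.0, 0.801, 0.598, -0.0]
contact_force: [-0.4, 0.4, 0.2]
gripper_width: 0.299
grasp_force: 0.0
```

arm_command(series=[0,0,0.04,0,0,0,0.7,0,0,0,0,0,0,0.7,0,0,0,0,0,0,0.7])

```text
time_s: 15.55
position: [0.5318, 0.0612, -0.0099]
tool_rot: [-0.0, 0.801, 0.598, -0.0]
contact_force: [-0.5, -0.3, -0.4]
gripper_width: 0.3
grasp_force: 0.0
```

arm_command(series=[0,0,0.03,0,0,0,0.7,0,0,0,0,0,0,0.7,0,0,0,0,0,0,0.7])

```text
time_s: 15.85
position: [0.5318, 0.0611, -0.0122]
tool_rot: [-0.0, 0.801, 0.598, -0.0]
contact_force: [-0.0, 0.1, 0.2]
gripper_width: 0.298
grasp_force: 0.0
```

arm_command(series=[0,0,0.03,0,0,0,0.7,0,0,0,0,0,0,0.7,0,0,0,0,0,0,0.7])

```text
time_s: 16.15
position: [0.5318, 0.0612, -0.0144]
tool_rot: [-0.0, 0.801, 0.598, -0.0]
contact_force: [0.2, 0.4, -0.9]
gripper_width: 0.299
grasp_force: 0.0
```

```bash
python3 - <<'E'
from h import *
np.set_printoptions(precision=4,suppress=True)
c=snap('wrist','10');d=snap('side','10');s=status.read_state();print(s['position'],s['contact_force'],s['joint_pos'])
X=d["R"]@np.array([.532,.061,0])+d["t"];u=d["camera_matrix"]@X;u=(u[:2]/u[2]).astype(int);print(u)
k=d["color"][u[1]-60:u[1]+40,u[0]-50:u[0]+50]
cv2.imwrite("pics/m10.png",np.hstack([c["color"][120:320,220:420].repeat(2,0).repeat(2,1),cv2.resize(k,(400,400),interpolation=cv2.INTER_CUBIC)])[:,:,::-1])
E
```

```text
[ 0.5319  0.0611 -0.0143] [-0.3041 -1.0296 -0.2547] [ 0.1145  0.0846 -0.2645  1.2217 -0.      1.9731]
[312 204]
```

View pics/m10.png

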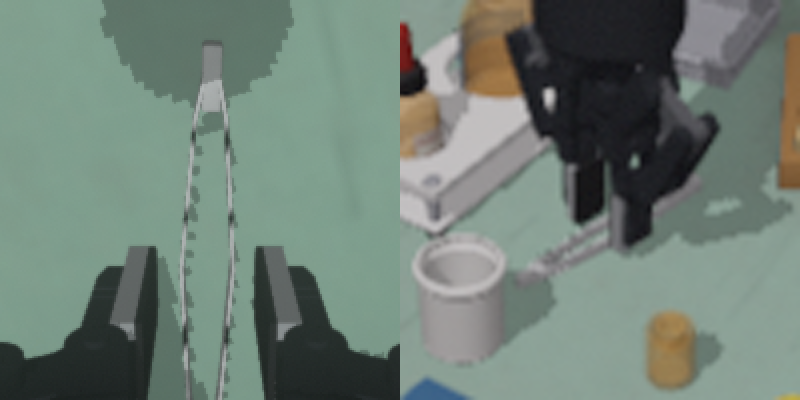

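Fingers straddle the tweezers with tips just above the table. The right half shows only a small gap, so one more small step, then close.

arm_command(series=[0,0,0.025,0,0,0,0.7,0,0,0,0,0,0,0.7,0,0,0,0,0,0,0.7])

```text
time_s: 16.55
position: [0.5318, 0.0612, -0.0163]
tool_rot: [-0.0, 0.801, 0.598, -0.0]
contact_force: [0.5, 0.2, -0.1]
gripper_width: 0.303
grasp_force: 0.0
```

arm_command(series=[0,0,0,0,0,0,0.8,0,0,0,0,0,0,1,0,0,0,0,0,0,1,0,0,0,0,0,0,1], newtons=25)

```text
time_s: 16.95
position: [0.532, 0.0612, -0.0161]
tool_rot: [0.0, 0.801, 0.598, 0.0]
contact_force: [-0.2, 0.4, 1.6]
gripper_width: 0.148
grasp_force: 25.7
```

Gripped (12.6 mm). Lift and carry towards the tray.

arm_command(series=[0,0,-0.3,0,0,0,1,0,0,-0.4,0,0,0,1,0,0,-0.45,0,0,0,1,0,0,-0.45,0,0,0,1,-0.342,0.326,0,0,0,0,1,-0.342,0.326,0,0,0,0,1,-0.342,0.326,0,0,0,0,1,-0.342,0.326,0,0,0,0,1,-0.342,0.326,0,0,0,0,1,-0.342,0.326,0,0,0,0,1,0,0,0,0,0,0,1,0,0,0,0,0,0,1])

```text
time_s: 18.15
position: [0.6287, -0.1287, 0.1031]
tool_rot: [-0.001, 0.802, 0.598, -0.0]
contact_force: [-0.0, 0.5, -1.3]
gripper_width: 0.153
grasp_force: 25.5
```

arm_command(series=[0,0,0,0,0,0.0214,1,0,0,0,0,0,0.0214,1,0,0,0,0,0,0.0214,1,0,0,0,0,0,0.0214,1,0,0,0,0,0,0.0214,1,0,0,0,0,0,0.0214,1,0,0,0,0,0,0.0214,1,0,0,0,0,0,0.0214,1,0,0,0,0,0,0.0214,1,0,0,0,0,0,0,1,0,0,0,0,0,0,1])

```text
time_s: 19.25
position: [0.6286, -0.1272, 0.104]
tool_rot: [-0.0, 0.999, 0.039, 0.0]
contact_force: [-0.0, -0.1, -0.5]
gripper_width: 0.149
grasp_force: 25.5
```

```bash
python3 - <<'E'
from h import *
from scipy.spatial.transform import Rotation as Ro
np.set_printoptions(precision=4,suppress=True)
s=status.read_state();print(s['position'],s['joint_pos'],s['gripper_width'],s['grasp_force'],s['contact_force'])
print(Ro.from_quat(np.roll(s['tool_rot'],-1)).as_matrix())
c=snap('wrist','11')
# tray colour blob: grey
h=cv2.cvtColor(c["color"],cv2.COLOR_RGB2HSV);m=cv2.inRange(h,(95,8,110),(125,40,200))
C,_=cv2.findContours(cv2.morphologyEx(m,cv2.MORPH_OPEN,np.ones((3,3))),cv2.RETR_EXTERNAL,cv2.CHAIN_APPROX_SIMPLE)
for x in C:
    if cv2.contourArea(x)>600:print(cv2.contourArea(x),cv2.boundingRect(x),cv2.minAreaRect(x))
for X in([.545,-.091,.016],[.712,-.079,.016],[.719,-.165,.016],[.55,-.175,.016]):
    u=c["camera_matrix"]@(c["R"]@np.array(X)+c["t"]);print(u[:2]/u[2])
E
```

```text
[ 0.6286 -0.1272  0.104 ] [-0.1998  0.2932  0.2067  1.4843  0.0001  2.8641] 0.1485639698882304 25.51275461912155 [-0.0445 -0.1318 -0.489 ]
[[ 0.997   0.0776  0.0001]
 [ 0.0776 -0.997   0.0001]
 [ 0.0001 -0.0001 -1.    ]]
15143.0 (273, 91, 110, 185) ((327.5, 183.0), (184.0, 109.0), 90.0)
[278.9132 274.9841]
[270.5067  88.3757]
[381.4224  88.0124]
[367.1281 276.4531]
```

arm_command(series=[0,0,0.4,0,0,0,1,0,0,0.4,0,0,0,1,0,0,0.4,0,0,0,1,0,0,0.3,0,0,0,1,0,0,0,0,0,0,1,0,0,0,0,0,0,1])

```text
time_s: 19.9
position: [0.6288, -0.1279, -0.0081]
tool_rot: [-0.0, 0.999, 0.037, -0.0]
contact_force: [-0.1, 0.0, 0.2]
gripper_width: 0.15
grasp_force: 27.5
```

arm_command(series=[0,0,0.03,0,0,0,1,0,0,0,0,0,0,1,0,0,0,0,0,0,1])

```text
time_s: 20.2
position: [0.6293, -0.1281, -0.0101]
tool_rot: [0.0, 0.999, 0.037, 0.001]
contact_force: [0.4, -0.4, -0.0]
gripper_width: 0.151
grasp_force: 27.5
```

arm_command(series=[0,0,0.03,0,0,0,1,0,0,0,0,0,0,1,0,0,0,0,0,0,0.8,0,0,0,0,0,0,0.7,0,0,0,0,0,0,0.7,0,0,-0.1,0,0,0,0.7,0,0,-0.4,0,0,0,0.7,0,0,-0.5,0,0,0,0.7,0,0,-0.5,0,0,0,0.7,0,0,0,0,0,0,0.7,0,0,0,0,0,0,0.7])

```text
time_s: 21.3
position: [0.6295, -0.1282, 0.1008]
tool_rot: [0.0, 0.999, 0.036, 0.001]
contact_force: [-0.6, -0.5, -0.1]
gripper_width: 0.3
grasp_force: 0.0
```

```bash
python3 - <<'E'
from h import *
np.set_printoptions(precision=4,suppress=True)
c=snap('wrist','12');s=status.read_state();print(s['position'])
I=c["color"]
# rectify tray interior onto plane z=.006, tray frame, print coarse edge map
a=np.deg2rad(4.2);ux=np.array([np.cos(a),np.sin(a)]);uy=np.array([-np.sin(a),np.cos(a)])
W,H=170,84
pts=[];g=np.zeros((H,W),np.uint8);gray=cv2.cvtColor(I,cv2.COLOR_RGB2GRAY)
mx=np.zeros((H,W),np.float32);my=mx.copy()
for i in range(H):
    for j in range(W):
        p=np.array([.629,-.128])+ux*(j-W/2)*.001+uy*(H/2-i)*.001
        u=c["camera_matrix"]@(c["R"]@np.array([p[0],p[1],.006])+c["t"]);mx[i,j]=u[0]/u[2];my[i,j]=u[1]/u[2]
r=cv2.remap(gray,mx,my,cv2.INTER_LINEAR);cv2.imwrite("pics/tray_r.png",r)
b=cv2.medianBlur(r,21);D=cv2.absdiff(r,b)[8:-8,8:-8];ys,xs=np.where(D>22)
print("rows(across,mm)",np.histogram(ys+8-42,bins=range(-34,36,4)));print("cols(along,mm)",np.histogram(xs+8-85,bins=range(-80,84,8)))
E
```

```text
[ 0.6288 -0.128   0.0992]
rows(across,mm) (array([ 19, 109,  97,  27,   0,   0,  30, 279, 200, 269, 287, 150,   1,
        15,  99,  99,  28]), array([-34, -30, -26, -22, -18, -14, -10,  -6,  -2,   2,   6,  10,  14,
        18,  22,  26,  30,  34]))
cols(along,mm) (array([122, 139, 145, 144,  45,  67,  80, 103, 109, 125, 102,  85,  91,
        65,  67,  82,  89,  45,   2,   2]), array([-80, -72, -64, -56, -48, -40, -32, -24, -16,  -8,   0,   8,  16,
        24,  32,  40,  48,  56,  64,  72,  80]))
```

Tweezers lie centred and lengthwise. Now turn back and go above the amber vial.

arm_command(series=[0,0,-0.07,0,0,-0.0221,0.5,0,0,-0.07,0,0,-0.0221,0.5,0,0,-0.07,0,0,-0.0221,0.5,0,0,-0.07,0,0,-0.0221,0.5,0,0,-0.07,0,0,-0.0221,0.5,0,0,-0.07,0,0,-0.0221,0.5,0,0,-0.07,0,0,-0.0221,0.5,0,0,-0.07,0,0,-0.0221,0.5,0,0,-0.07,0,0,-0.0221,0.5,0,0,-0.07,0,0,-0.0221,0.5,0,0,0,0,0,0,0.5])

```text
time_s: 22.45
position: [0.6285, -0.128, 0.1509]
tool_rot: [-0.001, 0.744, 0.668, -0.0]
contact_force: [-0.4, -0.2, 0.4]
gripper_width: 0.5
grasp_force: 0.0
```

arm_command(series=[0.411,-0.339,0,0,0,0,0.5,0.411,-0.339,0,0,0,0,0.5,0.411,-0.339,0,0,0,0,0.5,0.411,-0.339,0,0,0,0,0.5,0.411,-0.339,0,0,0,0,0.5,0.411,-0.339,0,0,0,0,0.5,0.411,-0.339,0,0,0,0,0.5,0.411,-0.339,0,0,0,0,0.5,0,0,0.4,0,0,0,0.5,0,0,0.4,0,0,0,0.5,0,0,0,0,0,0,0.5,0,0,0,0,0,0,0.5])

```text
time_s: 23.65
position: [0.453, 0.139, 0.0915]
tool_rot: [-0.0, 0.746, 0.666, -0.001]
contact_force: [0.5, 0.3, 0.6]
gripper_width: 0.499
grasp_force: 0.0
```

```bash
python3 - <<'E'
from h import *
from scipy.spatial.transform import Rotation as Ro
np.set_printoptions(precision=4,suppress=True)
s=status.read_state();print(s['position'],s['joint_pos'],Ro.from_quat(np.roll(s['tool_rot'],-1)).as_matrix()[:2,:2].tolist())
c=snap('wrist','13');d=snap('side','13')
for x in blobs(c,(8,70,70),(22,255,255),60):
    e=cv2.fitEllipse(x);print('orange',cv2.boundingRect(x),cv2.contourArea(x),e[0],plane(c,e[0],.017))
for x in blobs(c,(100,120,60),(115,255,255),1500):print("blue",cv2.boundingRect(x),cv2.minAreaRect(x))
u=c["camera_matrix"]@(c["R"]@np.array([.4525,.1385,.034])+c["t"]);print(u[:2]/u[2])
E
```

```text
[0.453  0.139  0.0915] [ 0.2978 -0.1052 -0.2456  1.4322  0.      1.9804] [[0.11160422713936348, 0.9937511635380329], [0.9937524679871714, -0.11160532191202698]]
orange (325, 341, 42, 18) 296.5 (351.5008544921875, 349.1932067871094) [ 0.4638 -0.0184  0.017 ]
orange (513, 309, 93, 91) 4194.0 (561.499755859375, 350.01080322265625) [ 0.6702 -0.0421  0.017 ]
orange (552, 236, 56, 52) 1550.0 (577.42529296875, 261.54888916015625) [0.6706 0.0577 0.017 ]
orange (311, 187, 23, 32) 539.0 (322.1578063964844, 202.24087524414062) [0.4521 0.1381 0.017 ]
blue (357, 0, 82, 95) ((397.5, 47.0), (94.0, 81.0), 90.0)
[322.5314 208.9523]
```

arm_command(series=[0,-0.01,0.4,0,0,0,0.5,0,0,0.4,0,0,0,0.5,0,0,0.3,0,0,0,0.5,0,0,0.187,0,0,0,0.5,0,0,0,0,0,0,0.5,0,0,0,0,0,0,0.7,0,0,0,0,0,0,1,0,0,0,0,0,0,1,0,0,0,0,0,0,1,0,0,0,0,0,0,1], newtons=25)

```text
time_s: 24.75
position: [0.4539, 0.1396, -0.0031]
tool_rot: [0.001, 0.745, 0.667, 0.001]
contact_force: [-0.9, -1.7, 7.1]
gripper_width: 0.265
grasp_force: 25.4
```

arm_command(series=[0,0,-0.3,0,0,0,1,0,0,-0.33,0,0,0,1,0,0,-0.3,0,0,0,1,0.377,0.174,0,0,0,0,1,0.377,0.174,0,0,0,0,1,0.377,0.174,0,0,0,0,1,0.377,0.174,0,0,0,0,1,0,0,0,0,0,0,1,0,0,0,0,0,0,1])

```text
time_s: 25.65
position: [0.517, 0.2464, 0.0649]
tool_rot: [-0.0, 0.744, 0.668, -0.0]
contact_force: [0.5, 0.5, 0.1]
gripper_width: 0.268
grasp_force: 24.8
```

```bash
python3 - <<'E'
from h import *
np.set_printoptions(precision=4,suppress=True)
s=status.read_state();print(s['position'],s['gripper_width'],s['contact_force'])
c=snap('wrist','14')
x=max(blobs(c,(100,100,50),(115,255,255),1500),key=cv2.contourArea)
q=cv2.approxPolyDP(x,6,True)[:,0];print(q.tolist())
print([plane(c,p,.02)[:2].round(4).tolist() for p in q])
h=cv2.cvtColor(c["color"],cv2.COLOR_RGB2HSV)
m=cv2.inRange(h,(0,0,150),(180,90,255))&cv2.drawContours(np.zeros((400,640),np.uint8),[cv2.convexHull(x)],-1,255,-1)
C,_=cv2.findContours(m,cv2.RETR_EXTERNAL,cv2.CHAIN_APPROX_NONE)
for y in C:
    if cv2.contourArea(y)>60:print("clear",cv2.boundingRect(y),plane(c,cv2.minEnclosingCircle(y)[0],.036))
for y in blobs(c,(8,70,70),(22,255,255),60):print('or',cv2.boundingRect(y))
E
```

```text
[0.517  0.2464 0.0649] 0.26828382295275405 [0.5474 0.5406 0.0774]
[[362, 38], [282, 40], [292, 242], [314, 229], [358, 241]]
[[0.5532, 0.3595], [0.5042, 0.3637], [0.4911, 0.2265], [0.509, 0.2354], [0.541, 0.2219]]
clear (309, 236, 27, 8) [0.5147 0.2321 0.036 ]
clear (306, 135, 37, 39) [0.5227 0.2936 0.036 ]
or (304, 235, 38, 59)
```

arm_command(series=[-0.015,0.013,0.3,0,0,0,1,0,0,0.25,0,0,0,1,0,0,0.15,0,0,0,1,0,0,0,0,0,0,1,0,0,0,0,0,0,1])

```text
time_s: 26.2
position: [0.518, 0.2446, 0.0133]
tool_rot: [0.0, 0.745, 0.667, 0.0]
contact_force: [-0.1, -1.2, 0.5]
gripper_width: 0.269
grasp_force: 24.8
```

arm_command(series=[0,0,0.04,0,0,0,1,0,0,0.025,0,0,0,1,0,0,0,0,0,0,1,0,0,0,0,0,0,1])

```text
time_s: 26.6
position: [0.518, 0.2449, 0.0078]
tool_rot: [0.0, 0.745, 0.667, 0.0]
contact_force: [-0.0, 0.2, -0.6]
gripper_width: 0.264
grasp_force: 24.8
```

arm_command(series=[0,0,0.018,0,0,0,1,0,0,0,0,0,0,1,0,0,0,0,0,0,1])

```text
time_s: 26.9
position: [0.5179, 0.2449, 0.0062]
tool_rot: [-0.0, 0.745, 0.667, -0.0]
contact_force: [-0.1, -0.6, -0.3]
gripper_width: 0.261
grasp_force: 24.8
```

arm_command(series=[0,0,0,0,0,0,0.7,0,0,0,0,0,0,0.6,0,0,0,0,0,0,0.6,0,0,-0.1,0,0,0,0.6,0,0,-0.3,0,0,0,0.6,0,0,-0.5,0,0,0,0.5,0,0,-0.4,0,0,0,0.5,0,0,0,0,0,0,0.5,0,0,0,0,0,0,0.5])

```text
time_s: 27.8
position: [0.5184, 0.2451, 0.1048]
tool_rot: [0.0, 0.745, 0.667, 0.001]
contact_force: [0.1, -0.3, -0.1]
gripper_width: 0.499
grasp_force: 0.0
```

```bash
python3 - <<'E'
from h import *
np.set_printoptions(precision=4,suppress=True)
s=status.read_state();print(s['position'],s['gripper_width'],s['contact_force'])
c=snap('wrist','15');d=snap('side','15')
for y in blobs(c,(8,70,70),(22,255,255),60):
    e=cv2.fitEllipse(y);print('or',cv2.boundingRect(y),plane(c,e[0],.026))
for y in blobs(d,(8,70,70),(22,255,255),60):
    e=cv2.fitEllipse(y)
    if 200<e[0][0]<330 and e[0][1]>220:print('side or',cv2.boundingRect(y),plane(d,e[0],.03))
E
```

```text
[0.5184 0.2451 0.1048] 0.49907447978797026 [ 0.129  -0.3074 -0.1207]
or (443, 392, 21, 8) [0.6353 0.0079 0.026 ]
or (311, 187, 22, 31) [0.5171 0.2432 0.026 ]
side or (159, 317, 110, 83) [0.4429 0.4688 0.03  ]
side or (265, 239, 11, 19) [0.515  0.2423 0.03  ]
```

arm_command(series=[0.293,-0.336,0,0,0,0,0.5,0.293,-0.336,0,0,0,0,0.5,0.293,-0.336,0,0,0,0,0.5,0.293,-0.336,0,0,0,0,0.5,0,0,0.4,0,0,0,0.5,0,0,0,0,0,0,0.5,0,0,0,0,0,0,0.5])

```text
time_s: 28.6
position: [0.4267, 0.3425, 0.0729]
tool_rot: [-0.0, 0.745, 0.667, -0.001]
contact_force: [-0.2, -0.1, -0.0]
gripper_width: 0.501
grasp_force: 0.0
```

```bash
python3 - <<'E'
from h import *
np.set_printoptions(precision=4,suppress=True)
s=status.read_state();print(s['position'])
c=snap('wrist','16')
for y in blobs(c,(24,150,120),(34,255,255),60):
    e=cv2.fitEllipse(y);X=plane(c,e[0],.02);Z=(c["R"]@X+c["t"])[2];print(e,X,"D",max(e[1])*Z/303.8)
E
```

```text
[0.4267 0.3425 0.0729]
((324.6332702636719, 208.4192657470703), (27.42327117919922, 28.311307907104492), 1.7182095050811768) [0.428  0.3439 0.02  ] D 0.021482445864215556
```

arm_command(series=[0.02,0.015,0.4,0,0,0,0.5,0,0,0.4,0,0,0,0.5,0,0,0.235,0,0,0,0.5,0,0,0,0,0,0,0.5,0,0,0,0,0,0,0.5,0,0,0,0,0,0,0.7,0,0,0,0,0,0,1,0,0,0,0,0,0,1,0,0,0,0,0,0,1,0,0,0,0,0,0,1], newtons=25)

```text
time_s: 29.65
position: [0.4295, 0.3453, -0.0021]
tool_rot: [0.0, 0.745, 0.667, 0.001]
contact_force: [1.1, -0.4, 7.2]
gripper_width: 0.236
grasp_force: 24.4
```

arm_command(series=[0,0,-0.3,0,0,0,1,0,0,-0.33,0,0,0,1,0,0,-0.3,0,0,0,1,0.01,0.33,0,0,0,0,1,0.01,0.33,0,0,0,0,1,0.01,0.33,0,0,0,0,1,0.01,0.314,0,0,0,0,1,0,0,0,0,0,0,1,0,0,0,0,0,0,1])

```text
time_s: 30.55
position: [0.526, 0.3368, 0.0658]
tool_rot: [-0.0, 0.745, 0.667, -0.0]
contact_force: [-0.1, 0.9, -0.8]
gripper_width: 0.234
grasp_force: 24.5
```

```bash
python3 - <<'E'
from h import *
np.set_printoptions(precision=4,suppress=True)
s=status.read_state();print(s['position'],s['gripper_width'],s['grasp_force'])
c=snap('wrist','17');d=snap('side','17')
for n,k in(('w',c),('s',d)):
  for y in blobs(k,(24,150,120),(34,255,255),20):print(n,cv2.boundingRect(y),cv2.fitEllipse(y)[0],plane(k,cv2.fitEllipse(y)[0],.087))
E
```

```text
[0.526  0.3368 0.0658] 0.23380290390000144 24.471178650856018
w (304, 241, 38, 44) (322.31231689453125, 262.5447692871094) [0.5255 0.3355 0.087 ]
s (225, 250, 5, 10) (226.9986572265625, 254.4364013671875) [0.5303 0.3367 0.087 ]
s (353, 244, 16, 15) (360.40606689453125, 250.8498992919922) [0.3499 0.22   0.087 ]
```

arm_command(series=[0,0,0.3,0,0,0,1,0,0,0.25,0,0,0,1,0,0,0.15,0,0,0,1,0,0,0,0,0,0,1,0,0,0,0,0,0,1])

```text
time_s: 31.15
position: [0.526, 0.3372, 0.0142]
tool_rot: [0.0, 0.745, 0.668, 0.0]
contact_force: [1.0, -0.4, 0.4]
gripper_width: 0.232
grasp_force: 24.5
```

arm_command(series=[0,0,0.04,0,0,0,1,0,0,0.035,0,0,0,1,0,0,0,0,0,0,1,0,0,0,0,0,0,1])

```text
time_s: 31.55
position: [0.5261, 0.3369, 0.0079]
tool_rot: [0.0, 0.745, 0.667, 0.0]
contact_force: [0.2, 0.2, -0.3]
gripper_width: 0.236
grasp_force: 24.5
```

Bottom about 10 mm up with no contact: settle and release.

arm_command(series=[0,0,0.013,0,0,0,1,0,0,0,0,0,0,1,0,0,0,0,0,0,0.75,0,0,0,0,0,0,0.6,0,0,0,0,0,0,0.6,0,0,-0.1,0,0,0,0.6,0,0,-0.3,0,0,0,0.6,0,0,-0.5,0,0,0,0.5,0,0,-0.5,0,0,0,0.5,0,0,-0.5,0,0,0,0.5,0,0,0,0,0,0,0.5,0,0,0,0,0,0,0.5])

```text
time_s: 32.75
position: [0.5266, 0.3372, 0.1506]
tool_rot: [0.0, 0.745, 0.667, 0.001]
contact_force: [0.3, -0.7, -1.5]
gripper_width: 0.502
grasp_force: 0.0
```

```bash
python3 - <<'E'
from h import *
np.set_printoptions(precision=4,suppress=True)
s=status.read_state();print(s['position'],s['time_s'],s['contact_force'])
c=snap('wrist','18');d=snap('side','18');e0=snap('scene','18')
for n,k in(('w',c),('s',d),('sc',e0)):
  for y in blobs(k,(24,140,110),(34,255,255),15):print(n,'yel',cv2.boundingRect(y),cv2.fitEllipse(y)[0],plane(k,cv2.fitEllipse(y)[0],.03))
for y in blobs(c,(8,70,70),(22,255,255),60):print('or',cv2.boundingRect(y),plane(c,cv2.fitEllipse(y)[0],.026))
W=[y for y in blobs(c,(24,140,110),(34,255,255),15)];S=[y for y in blobs(d,(24,140,110),(34,255,255),15)]
for a in W:
  for b in S:print(tri((c,cv2.fitEllipse(a)[0]),(d,cv2.fitEllipse(b)[0])))
x=max(blobs(c,(100,100,50),(115,255,255),1500),key=cv2.contourArea)
h=cv2.cvtColor(c["color"],cv2.COLOR_RGB2HSV);m=cv2.inRange(h,(0,0,150),(180,90,255))&cv2.drawContours(np.zeros((400,640),np.uint8),[cv2.convexHull(x)],-1,255,-1)
C,_=cv2.findContours(m,cv2.RETR_EXTERNAL,cv2.CHAIN_APPROX_NONE)
for y in C:
    if cv2.contourArea(y)>60:print("clear",cv2.boundingRect(y),plane(c,cv2.minEnclosingCircle(y)[0],.036))
E
```

```text
[0.5266 0.3372 0.1506] 32.75 [ 0.3218 -0.6562 -1.5219]
w yel (587, 380, 10, 7) (591.694091796875, 383.3446044921875) [0.83   0.0478 0.03  ]
w yel (311, 176, 22, 23) (321.2305908203125, 187.00730895996094) [0.5251 0.3361 0.03  ]
s yel (229, 274, 13, 12) (234.92674255371094, 279.56390380859375) [0.5229 0.3345 0.03  ]
s yel (353, 243, 16, 16) (360.4267272949219, 250.7076873779297) [0.3719 0.165  0.03  ]
or (435, 370, 29, 30) [0.6522 0.0546 0.026 ]
or (315, 255, 18, 29) [0.5171 0.2426 0.026 ]
or (278, 28, 7, 20) [0.5058 0.4701 0.026 ]
(array([0.2459, 0.7006, 0.5409]), [0.05216262914954897, 0.052162629149548986])
(array([0.1114, 0.8954, 0.7295]), [0.0461584896859834, 0.046158489685983316])
(array([0.5244, 0.3344, 0.0281]), [0.0011758707015629304, 0.001175870701563045])
(array([0.4357, 0.2881, 0.0795]), [0.10848961277364484, 0.10848961277364479])
clear (312, 212, 24, 30) [0.523  0.2969 0.036 ]
```

```bash
python3 - <<'E'
from h import *
np.set_printoptions(precision=4,suppress=True)
d=load('side18')
for x in blobs(d,(0,150,80),(6,255,255),10):
    if cv2.contourArea(x)<100:
        M=cv2.moments(x);p=(M['m10']/M['m00'],M['m01']/M['m00']);print(p,cv2.boundingRect(x),plane(d,p,.0895))
print(job.job_done())
E
```

```text
(262.3475177304964, 155.9078014184397) (261, 151, 4, 10) [0.6462 0.073  0.0895]
the job is handed in; nothing more can be done
None
```

I handed the job in at about 33 s of robot time. Both bottles are in their rack holes, the yellow and amber vials are in the outer wells, the clear vial was not touched, and the tweezers lie lengthwise in the tray. My last camera checks agree with this, but no verdict came back.

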